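# Open the child-safe key box in the desk drawer

## Robot

A 6-joint arm with a two-finger parallel gripper is mounted at the origin on the work surface. World frame = base frame: x ahead of the robot, y to its left, z up, the work surface at z = 0. Lengths are in m, angles in degrees, forces in N, time in s.
With the tool pointing down it reaches from about 0.325 to 0.9 m from the base axis. Payload 6.1 kg.
Tool frame: the origin (TCP) lies on the mounting face of the last link; the fingertips stand 173 mm ahead of it and the grasp point (between the pads) lies 155 mm ahead of it (r.grip_point_offset is the distance from the TCP to the grasp point, in m); z points along the fingers, y is the direction in which the jaws open and shut (so a half turn about z gives the same grasp; the last joint's range is limited). The gripper opens to 85 mm and grips with 20 to 120 N. Pads are 22 mm wide; open, the fingers measure 114 mm over their backs; the gripper's body (76 mm by 85 mm) begins 54 mm behind the grasp point. The pads swing forward as they close: fully open they stand 13 mm farther back than shut.
Start: joints at [-81.022, 12.628, 87.462, -0, 79.91, -7.225], TCP at [0.174, -0.6, 0.405] pointing down, gripper open.
Joint ranges: [-170.65, 170.65], [-52.31, 119.04], [5.05, 147.46], [-71.25, 251.25], [11.57, 151.72], [-153.62, 153.62]. Speed limits (degrees/s): [147.25, 147.25, 172.46, 180, 180, 180].

## Interface

Orientations are given as [roll, pitch, yaw] about the fixed x, y, z axes, in that order (R = Rz(yaw) Ry(pitch) Rx(roll)).
In Python, from plant import r gives the robot as it stands.
- The arm moves only by the shell command python3 -m handwheel 'ROWS' [OPENING] [FORCE]. ROWS is text: rows parted by semicolons, each of 6 numbers parted by spaces: the shift along the tool's x, y, z as a fraction of full scale, then the turn, a rotation vector about the tool's x, y, z as a fraction of full scale. In form: dx dy dz wx wy wz; .... A call has 1 to 20 rows; each row is the pose to reach, as a shift and turn from the pose commanded when the call began, along the tool's axes at that moment, turning the shorter way round; what a row does not reach only later rows make up. Full scale, the value 1, is 0.15 m for a shift and pi rad for a turn. A row lasts 1/8 s, in which the tool goes at most 62.5 mm and 10.7 degrees, less where a joint would pass 70% of its speed; a pose out of reach is approached as far as the arm can. A call with a number of a shift or a turn outside -1 to 1 is refused whole. A call with a gripper value outside its range is refused whole. OPENING is the finger opening in mm, from 0 to 85.4, set as the call begins (- or left out, the last holds). The fingers move at their own pace and stop on an object; FORCE is the grip in N (left out, the last holds). Time passes only in rows, so rows that repeat a pose let the fingers close. It gives the time, the measured TCP pose, the force and the opening at its end, in the units of the state.
- r.get_state(): the state, without advancing time (a new reading comes with each control period).
- r.get_image(name): name is "side" or "top" or "wrist"; returns the picture (384x512x3 uint8, red, green, blue); there is no depth.
- r.camera_params(name): a dict with "fx", "fy", "cx", "cy" (pixels), "camera_from_world" (4x4, takes a point from world to camera coordinates). Camera axes: x right, y down, z forward; pixel columns grow to the right and rows downward; lengths in m; the calibration is good to about 2 mm. The wrist camera is an equidistant fisheye: a pixel r from the principal point sees the ray r / f radians off the axis. A picture is of the moment at which its call begins: read the wrist's pose just before it. camera_params takes no time and is no camera call; for the wrist camera it gives the pose at the moment of the call.
- r.job_done(): hands the job in, once; it reports no verdict.
The state is a dict: "time_s": time; "qpos": joint angles; "joint_velocities": joint speeds; "joint_efforts": joint torques, N m; "tcp_pos": TCP position; "tool_rot": TCP orientation; "wrist_force": force on the tool from outside, world axes, zero at the start; "wrist_torque": the same for the moment, N m; "opening": finger opening in m.
Only numpy, scipy, OpenCV 4.12 (cv2) and the standard library are available. Lean on these libraries where they do the work, as an engineer would, in place of code of your own. Each camera call takes 0.05 s, during which the arm holds its last target.

## Task

Unlock the key box in the drawer: push its red knob in, turn it clockwise past the safety stop, let go, take a fresh grip and turn it on until the pointer is at the green dot. Keep hold of the knob as the sprung lid comes free and guide it up slowly until it stands fully open, never letting it snap up, then let go and leave the other things in the drawer undisturbed.

Things in the scene. Friction and masses are not known exactly. Their poses are not given: they have to be found in the camera images.
- keybox: Grey steel key box fixed to the drawer floor, 170 (its x) by 130 (y) by 66 mm high; origin at the centre of its underside. White lid, 170 by 134 by 8 mm, on top (lid top 74 mm above the origin), hinged along the edge at box x = -85 mm (the robot's side); knob axis at box x = +35 mm, y = 0 with the lid shut. Turned up to 0.35 rad either way.
- lid_hinge (a point): Point on the lid's hinge line, mid-width: box x = -85 mm, y = 0, 66 mm above the box's underside. Its frame belongs to the lid: x from hinge to free edge, y along the hinge line, z out of the lid's top. In it the knob axis lies at x = 120 mm, the lid top at z = 8 mm, the green dot 42 mm beyond the knob axis.
- knob_grip (a point): Middle of the knob's red grip bar, on the knob's axis; x along the bar to the end with the white pointer stripe, z along the axis out of the lid. Bar 62 mm long, 18 wide, 28 high (14 above and below this point). Under it a black round skirt 66 mm across, top 14 mm below this point, on which fingertips can press. Knob out: this point is 42 mm above the lid's top.
- knob (a joint): Turn of the knob, rad, clockwise seen from above; starts 0 to 0.25, hard end 2.3. At turn q its pointer is 2.2 - q anticlockwise of the lid's x axis, so at 2.2 it is at the green dot. Knob out, the safety stop blocks it at 0.45. Held in 6.5 mm or more it passes under the stop, which ends at 1.06; then it springs out and turns on without pushing. Friction 0.06 N m. Lid unlatches at 1.9.
- knob_cap (a joint): How far the knob is pushed in along its axis, m: 0 out, 0.010 fully in; it springs back out. About 3.5 N begins to move it, 10.5 N puts it fully in.
- lid (a joint): Lid opening, rad: 0 shut, 0.75 fully open (hard end). The free edge rises and the knob's axis leans towards the hinge; with the pointer at the green dot the gripped bar can also pivot between the fingers. Freed, a spring lifts it with about 3 N felt at the knob, falling to 1 N, and holds it open. Latched it can rise about 0.02. Let go early it snaps up.
- flash_drive: Chrome flash drive with a keyring loop, 70 mm long, 9 mm thick, loose bystander; origin on its underside.
- stick: Blue translucent plastic stick, 152 mm long, 12 mm thick, lying, loose bystander; x along it.
- card_reader: White card reader block 85 by 58 by 22 mm, loose bystander; origin centre of underside.
- paperweight: Squat green glass paperweight 74 mm across, 31 mm high, loose bystander; origin centre of underside.
- stapler: Black and grey stapler 115 by 32 by 36 mm, loose bystander; origin centre of underside.
- notebook: Green notebook 130 by 90 by 12 mm, loose bystander; origin centre of underside.
- drawer: Pulled-out pine drawer, fixed: 440 (x) by 800 (y) mm, maple floor 10 mm above the work surface, side walls 62 mm and front panel 75 mm high; origin at its centre on the work surface. Beyond it stands a low fixed pine carcass, 120 mm high, from x = 805 mm.

How it is judged:
By the outcome, as a careful person would: the job done as asked, in the order asked, and still so for the second after the job is handed in, with the robot touching nothing.
It also fails if it takes over 51 s, if anything falls off the work surface, if the arm or the gripper's body presses on something with over 40 N, if the wrist force passes 120 N, or if a joint passes its speed limit or range.

## Working session

There is one attempt and no reset: what is moved stays moved. The work goes in short steps, Python scripts to look and compute and a shell command to move; the robot and the scene stay as the last step left them, time stands still between calls to the robot, and variables do not carry over. Pictures are saved under pics/ and viewed, and the job is handed in when it is done.

```bash
ls; mkdir -p pics; python3 - <<'E'
from plant import r
import cv2,numpy as np
print(r.get_state())
for n in ("top","side","wrist"):
    p=r.camera_params(n); print(n,p)
    cv2.imwrite(f"pics/{n}0.png",r.get_image(n)[:,:,::-1])
E
```

```text
pics
{'time_s': 0.0, 'qpos': array([-8.10190507e+01,  1.26757010e+01,  8.75235722e+01,  6.23729542e-05,
        7.99094785e+01, -7.22483652e+00]), 'joint_velocities': array([-0.01008764, -0.02485954,  0.03917206,  0.01961568,  0.05985342,
        0.02571045]), 'joint_efforts': array([ 2.57757820e-03, -4.96892273e+01, -3.89388800e+01, -4.36606911e-05,
        1.12596332e-02, -1.79366197e-06]), 'tcp_pos': array([ 0.17438802, -0.59991206,  0.40361421]), 'tool_rot': array([-1.79892119e+02, -1.37378632e-02,  1.62057619e+01]), 'wrist_force': array([-0.61286221,  0.01546702,  0.35332862]), 'wrist_torque': array([ 0.02111862, -0.01720081, -0.04128989]), 'opening': 0.08553693949689048}
top {'fx': 384.2569397695971, 'fy': 384.2569397695971, 'cx': 252.35829939687213, 'cy': 189.47687494460712, 'camera_from_world': array([[ 0.02215851, -0.9997336 ,  0.00645966,  0.0077268 ],
       [-0.97460552, -0.02304077, -0.22274022,  0.59833133],
       [ 0.22282972, -0.00136003, -0.97485643,  1.01900564],
       [ 0.        ,  0.        ,  0.        ,  1.        ]])}
side {'fx': 356.2354785015287, 'fy': 356.2354785015287, 'cx': 248.34860750374537, 'cy': 184.683761040897, 'camera_from_world': array([[ 0.99526979, -0.09685124, -0.00760748, -0.57947954],
       [-0.06306279, -0.58451041, -0.80893181,  0.14053148],
       [ 0.0738994 ,  0.80558514, -0.58785326,  0.78096899],
       [ 0.        ,  0.        ,  0.        ,  1.        ]])}
wrist {'fx': 297.3186396354542, 'fy': 297.3186396354542, 'cx': 258.66963050547196, 'cy': 195.42316474306645, 'camera_from_world': array([[ 0.27928378, -0.96020624, -0.00213389, -0.62385351],
       [-0.92613416, -0.26995907,  0.26343428, -0.03408027],
       [-0.2535273 , -0.07159666, -0.96467498,  0.37782645],
       [ 0.        ,  0.        ,  0.        ,  1.        ]])}
```

View pics/top0.png

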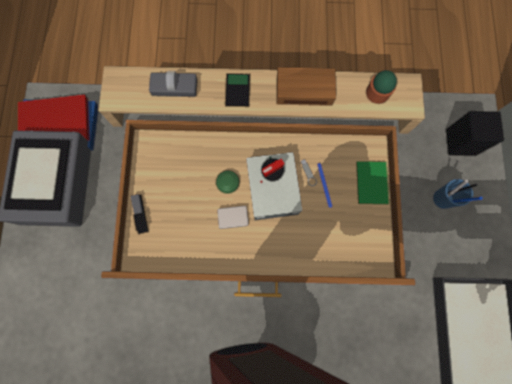

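View pics/side0.png

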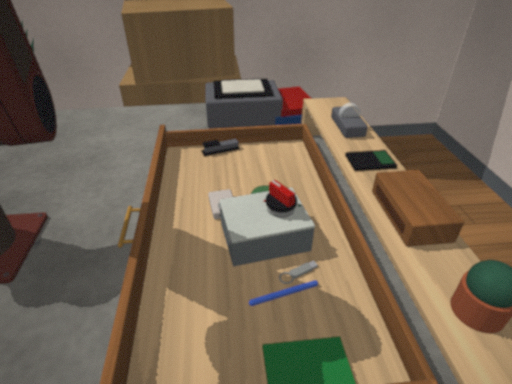

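```bash
python3 - <<'E'
import cv2
a=cv2.imread("pics/top0.png")[135:235,215:345]; b=cv2.imread("pics/side0.png")[170:270,200:330]
cv2.imwrite("pics/z0.png",cv2.resize(a,None,fx=6,fy=6,interpolation=cv2.INTER_CUBIC))
cv2.imwrite("pics/z1.png",cv2.resize(b,None,fx=6,fy=6,interpolation=cv2.INTER_CUBIC))
E
```

```text
(no output)
```

View pics/z0.png

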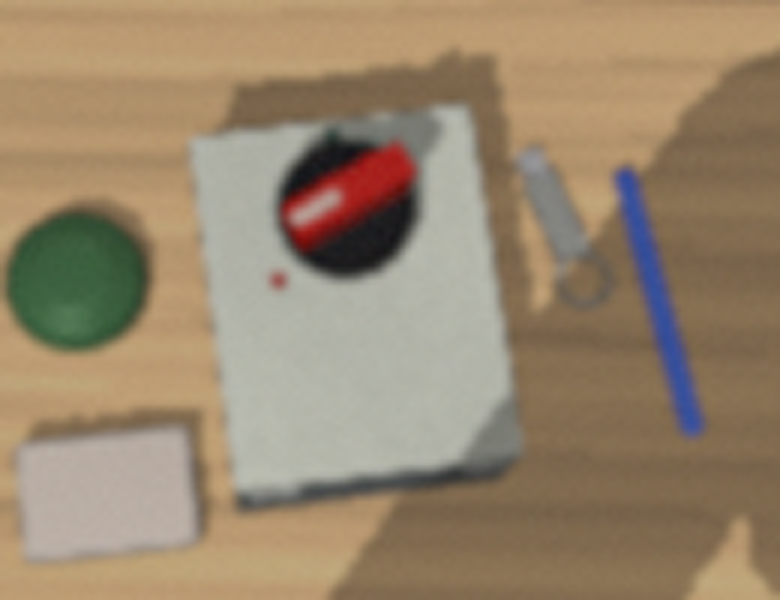

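View pics/z1.png

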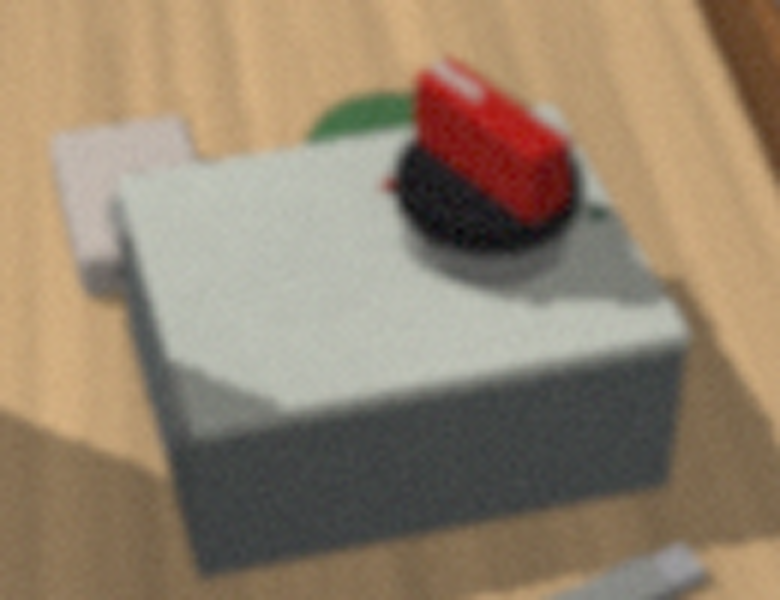

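```bash
cat > h.py <<'E'
import numpy as np
from plant import r
from scipy.spatial.transform import Rotation as R
P={n:r.camera_params(n) for n in("top","side")}
def proj(n,X,p=None):
    p=p or P[n]; X=np.atleast_2d(X); c=X@p["camera_from_world"][:3,:3].T+p["camera_from_world"][:3,3]
    if n=="wrist":
        rr=np.hypot(c[:,0],c[:,1]); th=np.arctan2(rr,c[:,2]); s=th/np.maximum(rr,1e-9)
        return np.c_[p["cx"]+p["fx"]*s*c[:,0],p["cy"]+p["fy"]*s*c[:,1]]
    return np.c_[p["cx"]+p["fx"]*c[:,0]/c[:,2],p["cy"]+p["fy"]*c[:,1]/c[:,2]]
def Rz(a): return R.from_euler('z',a).as_matrix()
E
cat > fit.py <<'E'
from h import *
from scipy.optimize import least_squares
zt=np.array([[190,138],[470,105],[520,462],[237,492]])/6-.42+[215,135]
zs=np.array([[118,190],[190,435],[688,335],[550,105]])/6-.42+[200,170]
Lt=np.array([[85,67,74],[85,-67,74],[-85,-67,74],[-85,67,74]])/1e3
Ls=np.array([[-85,67,74],[-85,-67,74],[85,-67,74],[85,67,74]])/1e3
# red dot, 
def f(v,full=False):
    T=lambda L:L@Rz(v[2]).T+[v[0],v[1],.010+v[3]]
    return np.r_[(proj("top",T(Lt))-zt).ravel(),(proj("side",T(Ls))-zs).ravel(),v[3]*300]
s=least_squares(f,[.57,0,.1,0],loss='soft_l1'); print(s.x,np.round(f(s.x),1))
v=s.x
# bar top centreline: angle
def pb(a): 
    c=np.array([35,0,74+42+14])/1e3; 
    return np.array([c+Rz(a)@[.031,.0,0],c-Rz(a)@[.031,0,0],c])@Rz(v[2]).T+[v[0],v[1],.010+v[3]]
for q in (0,.1,.2,.3):
    print(q,(proj("top",pb(2.2-q))-[215,135]+.42)*6,(proj("side",pb(2.2-q))-[200,170]+.42)*6)
E
python3 fit.py
```

```text
[ 0.61243821 -0.03785168  0.1530172  -0.00183625] [-0.2  0.3 -0.3  0.   0.9 -1.1 -0.1  0.1 -0.8 -1.8 -0.1 -0.4  0.2  0.7
  0.2  0.5 -0.6]
0 [[300.98808868 235.9032253 ]
 [400.53407115 144.03111717]
 [350.99814556 189.74838069]] [[416.39966737  77.56313476]
 [566.77594321 146.52201438]
 [489.90971052 111.27304138]]
0.1 [[296.40378235 230.78632932]
 [405.12864319 149.05911442]
 [350.99814556 189.74838069]] [[422.14265582  73.67478712]
 [561.13319461 150.78897838]
 [489.90971052 111.27304138]]
0.2 [[292.37177123 225.26318093]
 [409.1891104  154.49734366]
 [350.99814556 189.74838069]] [[428.51772104  70.1705337 ]
 [554.7307954  154.67136031]
 [489.90971052 111.27304138]]
0.3 [[288.93189909 219.39023953]
 [412.67449436 160.29273081]
 [350.99814556 189.74838069]] [[435.46196787  67.08005658]
 [547.63268562 158.12439714]
 [489.90971052 111.27304138]]
```

```bash
cat >> h.py <<'E'
def tool(): 
    s=r.get_state(); return s,s["tcp_pos"],R.from_euler('xyz',s["tool_rot"],degrees=True)
def delta(goal_tcp,goal_R):
    s,p,Q=tool()
    d=Q.inv().apply(np.array(goal_tcp)-p)/.15; w=(Q.inv()*goal_R).as_rotvec()/np.pi
    print("rows:",np.round(d,4),np.round(w,4)); return d,w
def down(yaw): return R.from_euler('xyz',[180,0,yaw],degrees=True)
BOX=np.array([.6124,-.0379,.010]); YAW=.153
def knob(): return BOX+Rz(YAW)@[.035,0,.116]
E
python3 - <<'E'
from h import *
p=r.camera_params("wrist")["camera_from_world"]; c=-p[:3,:3].T@p[:3,3]
s,t,Q=tool(); print(c, Q.inv().apply(c-t), Q.inv().apply(p[2,:3]))
k=knob(); print(k)
d,w=delta([k[0],k[1],.405],down(121.7))
print(s["tool_rot"])
E
```

```text
[ 0.2384656  -0.58122179  0.37226361] [ 6.67547238e-02 -5.36897124e-05  3.15730128e-02] [-2.63640894e-01 -2.91138307e-04  9.64620855e-01]
[ 0.64699114 -0.03256587  0.126     ]
rows: [ 4.0812e+00 -2.7529e+00 -2.9000e-03] [-3.000e-04 -5.000e-04 -5.861e-01]
[-1.79912145e+02 -1.04219219e-02  1.62064223e+01]
```

```bash
python3 -m handwheel '0.4 -0.27 0 0 0 0; 0.8 -0.54 0 0 0 0; 1 -0.67 0 0 0 0; 1 -0.67 0 0 0 0'; python3 -m handwheel '0.4 -0.27 0 0 0 0; 0.8 -0.54 0 0 0 0; 1 -0.67 0 0 0 0; 1 -0.67 0 0 0 0' ; python3 -m handwheel '0.4 -0.27 0 0 0 0; 0.8 -0.54 0 0 0 0; 1 -0.67 0 0 0 0; 1 -0.67 0 0 0 0'
```

```text
time_s: 0.65
tcp_pos: [0.2925, -0.4591, 0.4045]
tool_rot: [-179.9, -0.0, 16.5]
wrist_force: [0.1, -0.7, -0.5]
opening: 0.0852
time_s: 1.15
tcp_pos: [0.4079, -0.3216, 0.4046]
tool_rot: [-180.0, -0.0, 16.5]
wrist_force: [-0.2, 0.1, 0.6]
opening: 0.0857
time_s: 1.65
tcp_pos: [0.5237, -0.184, 0.4044]
tool_rot: [-180.0, 0.0, 16.4]
wrist_force: [-0.3, -1.8, 0.4]
opening: 0.0856
```

```bash
python3 -m handwheel '0.3 -0.2 0 0 0 -0.05; 0.6 -0.4 0 0 0 -0.1; 0.9 -0.6 0 0 0 -0.15; 1 -0.72 0 0 0 -0.21; 1 -0.72 0 0 0 -0.26; 1 -0.72 0 0 0 -0.32; 1 -0.72 0 0 0 -0.37; 1 -0.72 0 0 0 -0.43; 1 -0.72 0 0 0 -0.48; 1 -0.72 0 0 0 -0.54; 1 -0.72 0 0 0 -0.586; 1 -0.72 0 0 0 -0.586'
python3 - <<'E'
from h import *
import cv2
p=r.camera_params("wrist"); im=r.get_image("wrist")
np.save("w1.npy",dict(p=p),allow_pickle=True)
cv2.imwrite("pics/w1.png",im[:,:,::-1]); print(r.get_state()["qpos"])
k=knob(); delta([k[0],k[1],.405],down(121.7))
print(proj("wrist",k+[[0,0,.014]],p))
E
```

```text
time_s: 3.15
tcp_pos: [0.6361, -0.0421, 0.4044]
tool_rot: [-179.9, 0.0, 121.5]
wrist_force: [0.1, -0.2, 0.2]
opening: 0.0857
[-1.08247237e+01  1.43424873e+01  8.54672815e+01 -3.56507491e-02
  8.02160979e+01 -4.22079464e+01]
rows: [ 0.0144  0.0935 -0.0039] [-0.0002  0.     -0.0017]
[[276.27731905 196.13915123]]
```

View pics/w1.png

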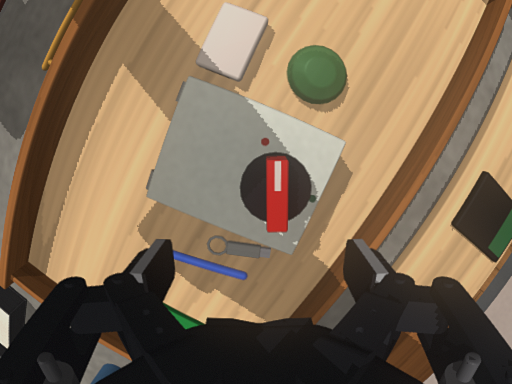

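```bash
python3 - <<'E'
import cv2
a=cv2.imread("pics/w1.png")[65:265,140:360]
cv2.imwrite("pics/z2.png",cv2.resize(a,None,fx=3,fy=3,interpolation=cv2.INTER_CUBIC))
E
```

```text
(no output)
```

View pics/z2.png

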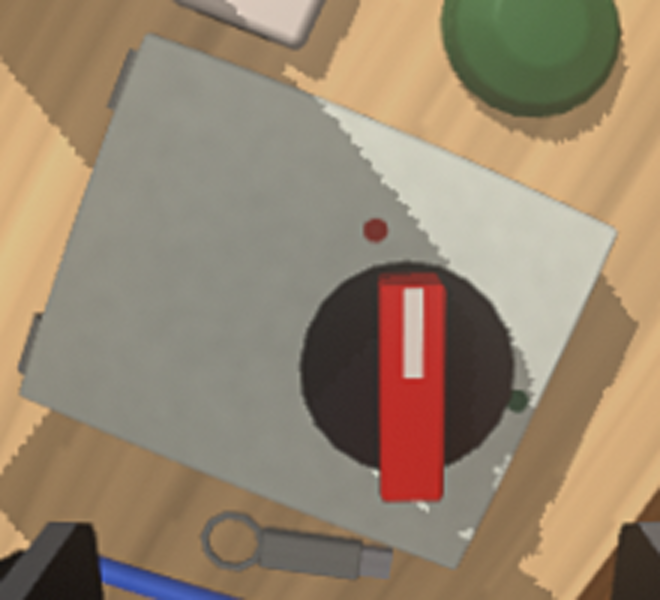

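```bash
cat > fit2.py <<'E'
from h import *
from scipy.optimize import least_squares
p=np.load("w1.npy",allow_pickle=True).item()["p"]
exec(open("fit.py").read().split("def f(")[0].split("least_squares\n")[1])
S=lambda a:np.array(a)/3-.33+[140,65]
zw=S([[148,35],[22,393],[457,567],[616,232]]); zb=S([[411.5,284],[411,500]]); zk=S([407.5,367])
def f(v):
    x,y,yaw,dz,q,wx,wy=v
    T=lambda L:L@Rz(yaw).T+[x,y,.010+dz]
    c=np.array([.035,0,.130]); a=Rz(2.2-q)
    bar=T(np.array([c+a@[.031,0,0],c-a@[.031,0,0]])); sk=T(np.array([[.035,0,.074+.028]]))
    o=[wx,wy]
    return np.r_[.7*(proj("top",T(Lt))-zt).ravel(),.7*(proj("side",T(Ls))-zs).ravel(),(proj("wrist",T(Ls),p)-zw-o).ravel(),
      (proj("wrist",bar,p)-zb-o).ravel(),(proj("wrist",sk,p)-zk-o).ravel(),dz*500,wx/2,wy/2]
s=least_squares(f,[.61,-.04,.15,0,.2,0,0],loss='soft_l1'); v=s.x; print(np.round(v,4),np.round(f(v),1))
k=v[:2]+(Rz(v[2])@[.035,0,0])[:2]; print("knob",k,"bar world deg",np.degrees(v[2]+2.2-v[4]))
E
python3 fit2.py
```

```text
[ 0.6129 -0.0381  0.1514 -0.0043  0.2175 -0.926  -0.8609] [-0.   0.3 -0.1  0.1  0.6 -0.8 -0.1  0.  -0.4 -0.7  0.1  0.4  0.2  1.2
  0.3  1.  -0.3 -0.9 -0.8  0.5 -0.7  0.5  0.5 -0.8  0.4 -0.3  0.4 -0.3
  0.1  1.2 -2.1 -0.5 -0.4]
knob [ 0.64750739 -0.03284261] bar world deg 122.2671534593284
```

```bash
sed -i 's/^BOX=.*/BOX=np.array([.6129,-.0381,.010]); YAW=.1514/' h.py; python3 - <<'E'
from h import *
k=knob(); delta([k[0],k[1],.310],down(122.2))
E
```

```text
rows: [0.0112 0.096  0.6294] [-0.0002  0.     -0.0045]
```

```bash
python3 -m handwheel '0.011 0.096 0.2 0 0 -0.004; 0.011 0.096 0.4 0 0 -0.004; 0.011 0.096 0.55 0 0 -0.004; 0.011 0.096 0.63 0 0 -0.004; 0.011 0.096 0.63 0 0 -0.004' 26 30;python3 -m handwheel '0 0 0 0 0 0; 0 0 0 0 0 0'
python3 - <<'E'
from h import *
import cv2
p=r.camera_params("wrist"); im=r.get_image("wrist")
cv2.imwrite("pics/w2.png",im[:,:,::-1]); print(r.get_state())
k=knob(); delta([k[0],k[1],.290],down(122.2))
E
```

```text
time_s: 3.82
tcp_pos: [0.6474, -0.0311, 0.3094]
tool_rot: [-179.9, -0.1, 122.3]
wrist_force: [-0.3, 0.3, 0.2]
opening: 0.0259
time_s: 4.08
tcp_pos: [0.6481, -0.0307, 0.3117]
tool_rot: [179.9, 0.1, 122.4]
wrist_force: [0.2, -1.1, 0.6]
opening: 0.026
{'time_s': 4.125, 'qpos': array([-9.66322606e+00,  2.01537653e+01,  8.85796862e+01,  5.29989542e-05,
        7.11535092e+01, -4.20570986e+01]), 'joint_velocities': array([ 0.04602661,  0.20350719,  0.33305643,  0.04987387, -0.01049209,
       -0.04534614]), 'joint_efforts': array([-5.78710448e-02, -5.36573875e+01, -3.68589807e+01, -4.22068028e-03,
       -6.48533169e-03,  3.34952005e-03]), 'tcp_pos': array([ 0.64804132, -0.03061228,  0.31147201]), 'tool_rot': array([1.79916037e+02, 7.56844590e-02, 1.22393800e+02]), 'wrist_force': array([ 0.73567098, -0.80958577,  0.67551833]), 'wrist_torque': array([-0.07852051,  0.04065147,  0.01494726]), 'opening': 0.0258424459996691}
rows: [-0.0103 -0.0111  0.1431] [0.0005 0.0004 0.0011]
```

View pics/w2.png

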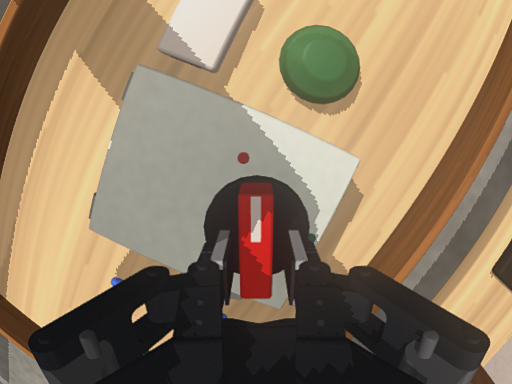

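```bash
python3 -m handwheel '-0.01 -0.011 0.05 0 0 0; -0.01 -0.011 0.1 0 0 0; -0.01 -0.011 0.143 0 0 0; -0.01 -0.011 0.143 0 0 0';python3 -m handwheel '0 0 0.02 0 0 0; 0 0 0.02 0 0 0;0 0 0.02 0 0 0'; python3 -m handwheel '0 0 0.01 0 0 0; 0 0 0.01 0 0 0'
```

```text
time_s: 4.62
tcp_pos: [0.6467, -0.0326, 0.2875]
tool_rot: [-179.9, -0.1, 122.4]
wrist_force: [0.2, 0.2, -0.5]
opening: 0.0261
time_s: 5.0
tcp_pos: [0.6473, -0.0327, 0.2861]
tool_rot: [180.0, 0.0, 122.4]
wrist_force: [-0.3, 0.4, 1.1]
opening: 0.0261
time_s: 5.25
tcp_pos: [0.6474, -0.0327, 0.2848]
tool_rot: [179.9, 0.0, 122.4]
wrist_force: [0.3, 0.0, 4.1]
opening: 0.0258
```

```bash
python3 -m handwheel '0 0 0.01 0 0 0; 0 0 0.02 0 0 0;0 0 0.02 0 0 0';python3 -m handwheel '0 0 0.01 0 0 0; 0 0 0.02 0 0 0;0 0 0.02 0 0 0'; python3 -m handwheel '0 0 0.01 0 0 0; 0 0 0.01 0 0 0'
```

```text
time_s: 5.62
tcp_pos: [0.6474, -0.0327, 0.2817]
tool_rot: [179.9, 0.0, 122.4]
wrist_force: [0.9, 0.3, 5.3]
opening: 0.0259
time_s: 6.0
tcp_pos: [0.6474, -0.0327, 0.2791]
tool_rot: [179.9, 0.0, 122.4]
wrist_force: [0.6, 1.0, 8.6]
opening: 0.0263
time_s: 6.25
tcp_pos: [0.6474, -0.0327, 0.2777]
tool_rot: [179.9, 0.0, 122.4]
wrist_force: [-1.2, 0.2, 8.2]
opening: 0.0261
```

```bash
python3 -m handwheel '0 0 0.007 0 0 0; 0 0 0.007 0 0 0' 26; python3 -m handwheel '0 0 0 0 0 0; 0 0 0 0 0 0; 0 0 0 0 0 0; 0 0 0 0 0 0' 10 40; python3 - <<'E'
from h import *
for i in range(2): s=r.get_state();print(s["wrist_force"],s["wrist_torque"],s["tcp_pos"])
E
```

```text
time_s: 6.5
tcp_pos: [0.6474, -0.0327, 0.2769]
tool_rot: [179.9, 0.0, 122.4]
wrist_force: [-1.0, 0.6, 9.0]
opening: 0.0258
time_s: 7.0
tcp_pos: [0.6476, -0.0326, 0.2772]
tool_rot: [179.9, 0.1, 122.4]
wrist_force: [-0.1, 1.2, 9.5]
opening: 0.0173
[-0.14939416  1.18752827  9.49199754] [ 0.11935899  0.25704951 -0.06839598] [ 0.64763322 -0.03261375  0.27716246]
[-0.14939416  1.18752827  9.49199754] [ 0.11935899  0.25704951 -0.06839598] [ 0.64763322 -0.03261375  0.27716246]
```

```bash
python3 -m handwheel '0 0 0 0 0 0.03; 0 0 0 0 0 0.06; 0 0 0 0 0 0.09; 0 0 0 0 0 0.12; 0 0 0 0 0 0.12'; python3 - <<'E'
from h import *
s=r.get_state();print(s["wrist_force"],s["wrist_torque"],s["tcp_pos"])
E
```

```text
time_s: 7.62
tcp_pos: [0.6478, -0.0325, 0.2773]
tool_rot: [179.9, 0.0, 100.7]
wrist_force: [-0.5, 1.5, 9.0]
opening: 0.017
[-0.54208378  1.53564599  9.01881686] [ 0.23639469  0.14089938 -0.06342511] [ 0.64775231 -0.03251771  0.27725191]
```

```bash
python3 -m handwheel '0 0 0 0 0 0.03; 0 0 0 0 0 0.06; 0 0 0 0 0 0.09; 0 0 0 0 0 0.12; 0 0 0 0 0 0.15; 0 0 0 0 0 0.18; 0 0 0 0 0 0.21; 0 0 0 0 0 0.21'; python3 -m handwheel '0 0 -0.02 0 0 0; 0 0 -0.04 0 0 0; 0 0 -0.06 0 0 0; 0 0 -0.06 0 0 0'; python3 - <<'E'
from h import *
s=r.get_state();print(s["wrist_force"],s["wrist_torque"],s["tcp_pos"])
E
```

```text
time_s: 8.62
tcp_pos: [0.648, -0.0325, 0.2775]
tool_rot: [179.8, -0.1, 62.9]
wrist_force: [1.5, 1.0, 8.7]
opening: 0.0175
time_s: 9.12
tcp_pos: [0.6479, -0.0325, 0.2856]
tool_rot: [179.8, -0.1, 63.0]
wrist_force: [5.8, 2.1, 3.6]
opening: 0.0176
[5.78011387 2.13050443 3.60687805] [ 0.44418966 -0.94733514 -0.05116673] [ 0.64786032 -0.03254073  0.2855737 ]
```

```bash
python3 -m handwheel '0 0 0 0 0 0; 0 0 0 0 0 0; 0 0 0 0 0 0; 0 0 -0.2 0 0 0; 0 0 -0.3 0 0 0; 0 0 -0.3 0 0 0' 50 40
python3 - <<'E'
from h import *
import cv2
p=r.camera_params("wrist"); im=r.get_image("wrist")
cv2.imwrite("pics/w3.png",im[:,:,::-1]); cv2.imwrite("pics/t3.png",r.get_image("top")[:,:,::-1]); print(r.get_state()["wrist_force"])
k=knob(); delta([k[0],k[1],.288],down(63))
E
```

```text
time_s: 9.88
tcp_pos: [0.6476, -0.0329, 0.3311]
tool_rot: [179.8, -0.0, 63.0]
wrist_force: [-0.3, 0.4, -0.3]
opening: 0.05
[-0.10316448  0.17681506  0.92042815]
rows: [0.0015 0.0045 0.2727] [-0.0003  0.0001 -0.    ]
```

View pics/w3.png

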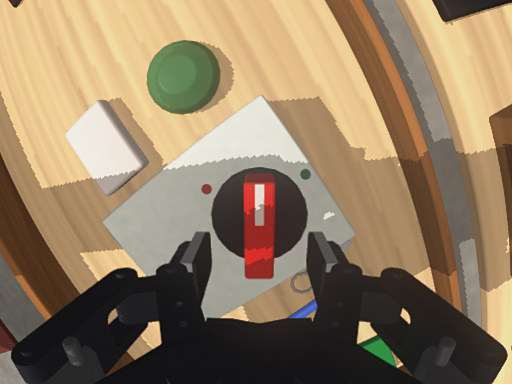

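```bash
python3 -m handwheel '0.0015 0.0045 0.14 0 0 0; 0.0015 0.0045 0.25 0 0 0; 0.0015 0.0045 0.28 0 0 0; 0.0015 0.0045 0.28 0 0 0; 0.0015 0.0045 0.28 0 0 0' 40 40; python3 -m handwheel '0 0 0 0 0 0; 0 0 0 0 0 0; 0 0 0 0 0 0; 0 0 0 0 0 0; 0 0 0 0 0 0' 8 50; python3 - <<'E'
from h import *
s=r.get_state();print(s["wrist_force"],s["wrist_torque"],s["tcp_pos"],s["tool_rot"])
print((np.radians(63)-YAW)/np.pi)
E
```

```text
time_s: 10.6
tcp_pos: [0.6481, -0.0328, 0.2882]
tool_rot: [179.9, -0.0, 63.0]
wrist_force: [-0.6, 0.3, 0.5]
opening: 0.04
time_s: 11.22
tcp_pos: [0.6481, -0.0329, 0.2883]
tool_rot: [179.9, -0.0, 63.0]
wrist_force: [2.8, -0.2, 2.8]
opening: 0.0169
[ 2.80000331 -0.15431986  2.80384739] [-0.09936378 -0.3431992  -0.04221816] [ 0.64814637 -0.0329037   0.28834027] [ 1.79915645e+02 -2.35987193e-02  6.30007306e+01]
0.3018078832317741
```

```bash
python3 -m handwheel '0 0 0 0 0 0.025; 0 0 0 0 0 0.05; 0 0 0 0 0 0.075; 0 0 0 0 0 0.1; 0 0 0 0 0 0.125; 0 0 0 0 0 0.15; 0 0 0 0 0 0.17; 0 0 0 0 0 0.19; 0 0 0 0 0 0.2; 0 0 0 0 0 0.21; 0 0 0 0 0 0.22; 0 0 0 0 0 0.23; 0 0 0 0 0 0.24; 0 0 0 0 0 0.25; 0 0 0 0 0 0.26; 0 0 0 0 0 0.27; 0 0 0 0 0 0.28; 0 0 0 0 0 0.29; 0 0 0 0 0 0.302; 0 0 0 0 0 0.302'; python3 - <<'E'
from h import *
import cv2
cv2.imwrite("pics/w4.png",r.get_image("wrist")[:,:,::-1])
s=r.get_state();print(s["wrist_force"],s["wrist_torque"],s["tcp_pos"],s["tool_rot"])
E
```

```text
time_s: 13.72
tcp_pos: [0.6481, -0.033, 0.288]
tool_rot: [180.0, -0.1, 8.5]
wrist_force: [4.8, -1.1, 4.4]
opening: 0.017
[ 5.61957129 -2.81592917  3.67694406] [-0.24114541 -0.94353857 -0.06799222] [ 0.6481251  -0.03294269  0.28803716] [ 1.79974850e+02 -7.47719492e-02  8.56275602e+00]
```

View pics/w4.png

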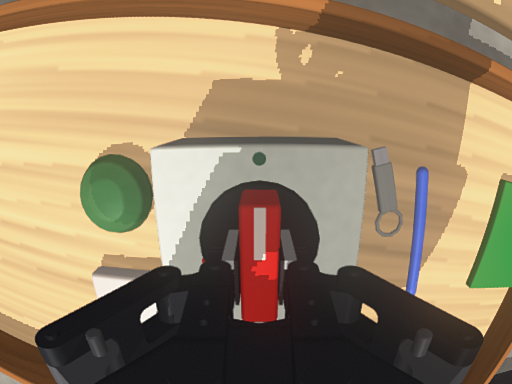

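```bash
python3 - <<'E'
from h import *
H=BOX+Rz(YAW)@[-.085,0,.066]
s,p,Q=tool(); h=Q.inv().apply(H-p); print("h tool",h)
ax=Q.inv().apply(Rz(YAW)@[0,-1,0])
for t in np.arange(.02,.201,.02):
    M=R.from_rotvec(ax*t); d=M.apply(-h)+h
    print("%.2f"%t,np.round(d/.15,3),np.round(ax*t/np.pi,4))
E
```

```text
h tool [-1.20876787e-01 -7.20462174e-05  2.11879586e-01]
0.02 [-0.028  0.    -0.016] [0.     0.0064 0.    ]
0.04 [-0.057  0.    -0.031] [0.     0.0127 0.    ]
0.06 [-0.086  0.    -0.046] [0.     0.0191 0.    ]
0.08 [-0.115  0.    -0.06 ] [0.     0.0255 0.    ]
0.10 [-0.145  0.    -0.073] [0.0001 0.0318 0.    ]
0.12 [-0.175  0.    -0.086] [0.0001 0.0382 0.    ]
0.14 [-0.205  0.    -0.099] [0.0001 0.0446 0.    ]
0.16 [-0.235  0.001 -0.11 ] [0.0001 0.0509 0.    ]
0.18 [-0.266  0.001 -0.121] [0.0001 0.0573 0.    ]
0.20 [-0.297  0.001 -0.132] [0.0001 0.0637 0.    ]
```

```bash
python3 -m handwheel '-0.014 0 -0.008 0 0.0032 0; -0.028 0 -0.016 0 0.0064 0; -0.057 0 -0.031 0 0.0127 0; -0.086 0 -0.046 0 0.0191 0; -0.115 0 -0.06 0 0.0255 0; -0.145 0 -0.073 0 0.0318 0; -0.145 0 -0.073 0 0.0318 0'; python3 - <<'E'
from h import *
import cv2
s=r.get_state();print(s["wrist_force"],s["wrist_torque"],s["qpos"])
cv2.imwrite("pics/s5.png",r.get_image("side")[150:270,180:340,::-1].repeat(4,0).repeat(4,1))
E
```

```text
time_s: 14.65
tcp_pos: [0.6264, -0.0362, 0.2994]
tool_rot: [180.0, -5.8, 8.6]
wrist_force: [4.8, -2.4, 4.0]
opening: 0.0173
[ 4.79055032 -2.39640095  3.97227784] [-0.24542446 -1.07031256 -0.11890747] [-11.00585651  16.21229385  95.03242994   2.16720261  63.25687812
  69.53351996]
```

View pics/s5.png

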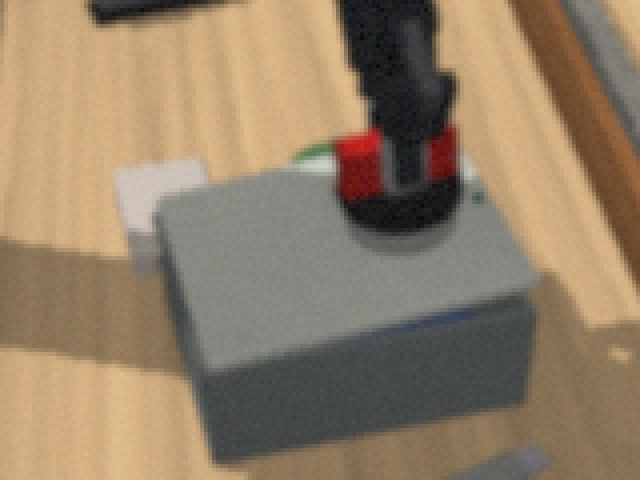

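```bash
python3 -m handwheel '-0.028 0 -0.016 0 0.0064 0; -0.057 0 -0.031 0 0.0127 0; -0.086 0 -0.046 0 0.0191 0; -0.115 0 -0.06 0 0.0255 0; -0.145 0 -0.073 0 0.0318 0; -0.175 0 -0.086 0 0.0382 0; -0.205 0 -0.099 0 0.0446 0; -0.235 0 -0.11 0 0.0509 0; -0.266 0 -0.121 0 0.0573 0; -0.297 0 -0.132 0 0.0637 0; -0.297 0 -0.132 0 0.0637 0'; python3 - <<'E'
from h import *
s=r.get_state();print(s["wrist_force"],s["wrist_torque"],s["qpos"])
H=BOX+Rz(YAW)@[-.085,0,.066]
s,p,Q=tool(); h=Q.inv().apply(H-p); print("h tool",h)
E
```

```text
time_s: 16.08
tcp_pos: [0.5805, -0.0432, 0.3145]
tool_rot: [180.0, -17.3, 8.6]
wrist_force: [5.1, -2.3, 4.5]
opening: 0.0172
[ 5.11779929 -2.28931196  4.49027125] [-0.33034253 -0.99702477 -0.19400712] [-13.82303564   5.75409943 106.1444374    8.22666122  52.32044695
  63.45808793]
h tool [-1.20809125e-01 -9.43037400e-05  2.12167996e-01]
```

```bash
python3 -m handwheel '-0.028 0 -0.016 0 0.0064 0; -0.057 0 -0.031 0 0.0127 0; -0.086 0 -0.046 0 0.0191 0; -0.115 0 -0.06 0 0.0255 0; -0.145 0 -0.073 0 0.0318 0; -0.175 0 -0.086 0 0.0382 0; -0.205 0 -0.099 0 0.0446 0; -0.235 0 -0.11 0 0.0509 0; -0.266 0 -0.121 0 0.0573 0; -0.297 0 -0.132 0 0.0637 0; -0.297 0 -0.132 0 0.0637 0'; python3 - <<'E'
from h import *
import cv2
s=r.get_state();print(s["wrist_force"],s["wrist_torque"],s["qpos"])
H=BOX+Rz(YAW)@[-.085,0,.066]
s,p,Q=tool(); h=Q.inv().apply(H-p); print("h tool",h)
cv2.imwrite("pics/s6.png",r.get_image("side")[:,:,::-1])
E
```

```text
time_s: 17.45
tcp_pos: [0.5325, -0.0505, 0.3201]
tool_rot: [-180.0, -28.8, 8.6]
wrist_force: [3.9, -2.9, 4.2]
opening: 0.0169
[ 3.86528674 -2.8623053   4.18267648] [-0.35839598 -0.9198563  -0.33233242] [-17.5691788   -4.30131972 117.1282148   18.3230975   42.42251971
  52.97632861]
h tool [-1.20681632e-01 -9.71581461e-05  2.12176999e-01]
```

View pics/s6.png

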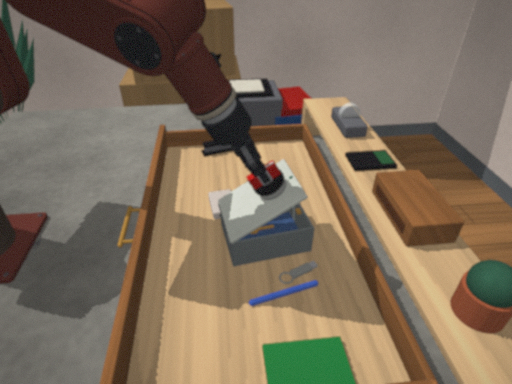

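```bash
python3 -m handwheel '-0.028 0 -0.016 0 0.0064 0; -0.057 0 -0.031 0 0.0127 0; -0.086 0 -0.046 0 0.0191 0; -0.115 0 -0.06 0 0.0255 0; -0.145 0 -0.073 0 0.0318 0; -0.175 0 -0.086 0 0.0382 0; -0.205 0 -0.099 0 0.0446 0; -0.235 0 -0.11 0 0.0509 0; -0.266 0 -0.121 0 0.0573 0; -0.297 0 -0.132 0 0.0637 0; -0.297 0 -0.132 0 0.0637 0; -0.297 0 -0.132 0 0.0637 0'; python3 - <<'E'
from h import *
s=r.get_state();print(s["wrist_force"],s["wrist_torque"],s["qpos"])
H=BOX+Rz(YAW)@[-.085,0,.066]
s,p,Q=tool(); h=Q.inv().apply(H-p); print("h tool",h)
E
```

```text
time_s: 19.0
tcp_pos: [0.4846, -0.0577, 0.3159]
tool_rot: [180.0, -40.2, 8.6]
wrist_force: [4.7, -3.0, 3.8]
opening: 0.0173
[ 4.7122385  -2.96385312  3.77204121] [-0.38555336 -0.92409853 -0.43520206] [-22.49769117 -13.59676359 127.83808852  35.34396749  35.16960913
  35.15690669]
h tool [-1.20528840e-01 -1.22831305e-04  2.12187957e-01]
```

```bash
python3 -m handwheel '-0.014 0 -0.008 0 0.0032 0; -0.028 0 -0.016 0 0.0064 0; -0.043 0 -0.023 0 0.0096 0; -0.057 0 -0.031 0 0.0127 0; -0.064 0 -0.035 0 0.0143 0; -0.064 0 -0.035 0 0.0143 0'; python3 - <<'E'
from h import *
s=r.get_state();print(s["wrist_force"],s["wrist_torque"],s["qpos"])
E
```

```text
time_s: 19.75
tcp_pos: [0.4741, -0.0593, 0.3134]
tool_rot: [-180.0, -42.8, 8.6]
wrist_force: [10.8, -2.8, -0.6]
opening: 0.0169
[10.80089641 -2.76032761 -0.56764327] [-0.32535183 -1.28394504 -0.50882299] [-23.79058768 -15.50066477 130.20105679  40.38505319  34.13720929
  29.90611251]
```

```bash
python3 -m handwheel '-0.004 0 -0.002 0 0.001 0; -0.004 0 -0.002 0 0.001 0'; python3 - <<'E'
from h import *
import cv2
s=r.get_state();print(s["wrist_force"],s["wrist_torque"],s["tool_rot"])
cv2.imwrite("pics/w7.png",r.get_image("wrist")[:,:,::-1])
cv2.imwrite("pics/s7.png",r.get_image("side")[130:280,150:350,::-1].repeat(4,0).repeat(4,1))
E
```

```text
time_s: 20.0
tcp_pos: [0.4735, -0.0594, 0.3131]
tool_rot: [-180.0, -42.9, 8.6]
wrist_force: [13.2, -3.3, -1.6]
opening: 0.0172
[13.24160769 -3.27271557 -1.61039081] [-0.3999462  -1.31697089 -0.5755592 ] [-179.97064941  -42.93091864    8.5534753 ]
```

View pics/w7.png

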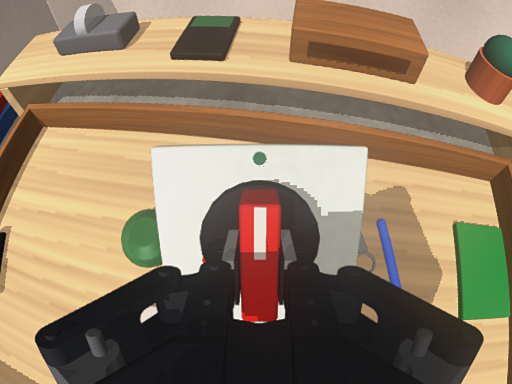

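View pics/s7.png

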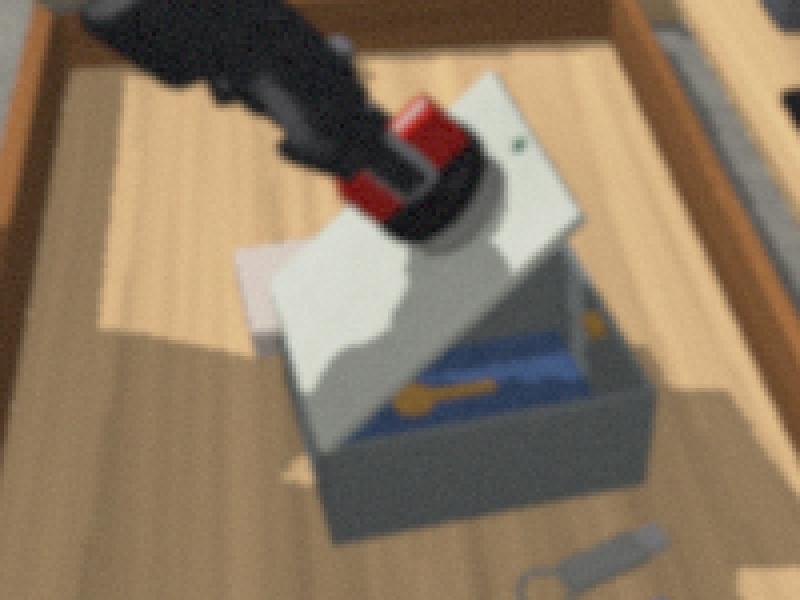

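```bash
python3 -m handwheel '0 0 0 0 0 0; 0 0 0 0 0 0; 0 0 0 0 0 0; 0 0 0 0 0 0; 0 0 -0.05 0 0 0; 0 0 -0.12 0 0 0; 0 0 -0.2 0 0 0; 0 0 -0.28 0 0 0; 0 0 -0.35 0 0 0; 0 0 -0.35 0 0 0' 45 40; python3 - <<'E'
from h import *
import cv2
s=r.get_state();print(s["wrist_force"],s["tool_rot"],s["qpos"])
cv2.imwrite("pics/w8.png",r.get_image("wrist")[:,:,::-1])
s,p,Q=tool(); print(Q.inv().apply([-.05,0,.1])/.15)
E
```

```text
time_s: 21.35
tcp_pos: [0.4379, -0.0649, 0.353]
tool_rot: [179.9, -43.0, 8.7]
wrist_force: [-0.7, -1.0, 0.0]
opening: 0.0451
[-0.70855987 -0.99339894  0.03673217] [179.88736328 -42.9885908    8.68864285] [-27.21689031 -25.53158389 132.74453661  36.66839435  41.83065119
  33.09687467]
[ 0.21303871 -0.04931343 -0.71255754]
```

View pics/w8.png

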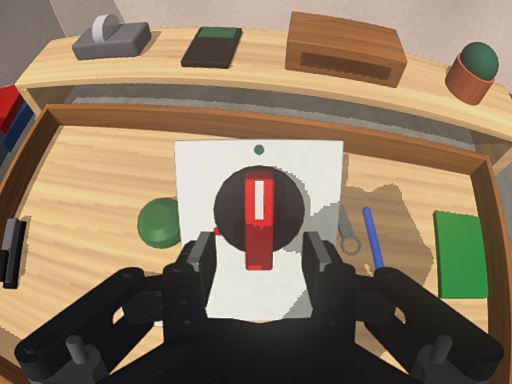

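```bash
python3 -m handwheel '0.04 -0.01 -0.15 0 0 0; 0.1 -0.02 -0.3 0 0 0; 0.15 -0.03 -0.5 0 0 0; 0.2 -0.05 -0.7 0 0 0; 0.2 -0.05 -0.7 0 0 0; 0.2 -0.05 -0.7 0 0 0'; python3 - <<'E'
from h import *
import cv2
s=r.get_state();print(s["wrist_force"],s["tool_rot"],s["qpos"])
cv2.imwrite("pics/w9.png",r.get_image("wrist")[:,:,::-1]); cv2.imwrite("pics/s9.png",r.get_image("side")[:,:,::-1])
E
```

```text
time_s: 22.15
tcp_pos: [0.3881, -0.0647, 0.448]
tool_rot: [-179.9, -42.8, 8.6]
wrist_force: [-0.2, -0.2, -0.0]
opening: 0.0447
[-0.24838373 -0.20504268 -0.04754417] [-179.94536285  -42.81481134    8.60247361] [-31.7739971  -40.24669287 130.99215044  31.24913182  58.22210425
  40.30901002]
```

View pics/w9.png

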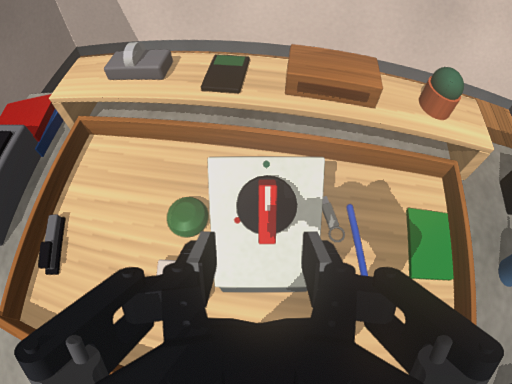

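View pics/s9.png

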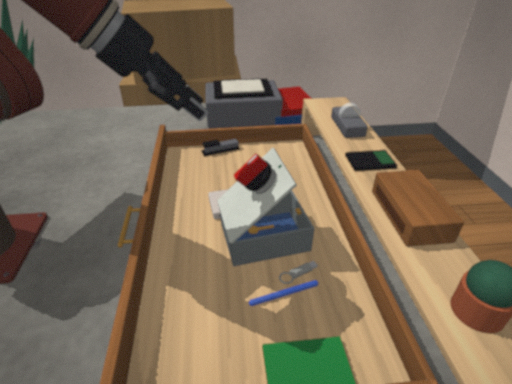

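The lid stands open, the pointer is at the green dot, the gripper is clear, and the bystanders are where they were. I'm handing the job in.

```bash
python3 - <<'E'
from plant import r
print(r.job_done())
E
```

```text
the job is handed in; nothing more can be done
None
```

The key box is unlocked and its lid stands fully open. I handed the job in at about 22 s of the 51 s allowed.

- **Knob:** I pushed it in about 8.5 mm at about 9 N and turned it clockwise from about 0.22 to 1.25 rad, past the safety stop. I eased it out, let go, took a fresh grip and turned it on to about 2.2 rad.
- **Lid:** I held the bar the whole way and guided the lid along its hinge arc at about 0.16 rad/s. The tool tilt reached 42.9° (0.749 rad) and the force rose against the motion, which I read as the hard end. Then I let go and backed off.

**Last checks:**
- After I let go, the lid stayed open.
- The pointer lined up with the green dot.
- The wrist force was about 0 N with the gripper clear. The highest wrist force in my readings was about 14 N.
- By eye, the bystanders I could see in the last pictures looked as they did at the start. I did not measure their positions.

One measurement disagreed: the camera fit put the box about 2 to 4 mm lower than its stated height. Contact with the knob came at the stated height, so I used that.

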